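Stop the bench saw and swing its counterweighted guard up

TASK

Get the bench saw ready for a blade change: first press the red stop button on its switch box all the way in, not the green start button. Then, with the fingertips against the front of the yellow push plate, push the counterweighted guard up past its balance point so that it swings over to its stop and stays raised by itself; do not grip the plate, and do not force or fling the guard. Keep off the blade and the counterweight and leave the other things where they are.

Things in the scene. Friction and masses are not known exactly. Their poses are not given: they have to be found in the camera images.
- saw: Aluminium saw plate, 400 x 260 x 3 mm, flat on the bench. Origin on the bench under the plate's middle (middle of the blade slot); x runs along the blade away from the operator, y left, z up. At (110, -150) mm stands a grey column 36 x 30 mm, 88 mm high; from it the pivot shaft (16 mm diameter, 65 mm up) runs along y to y = +24 mm.
- hinge (a point): Point on the guard's hinge axis above the blade line, at (110, 0, 65) mm in the saw's frame. The axis runs along the saw's y axis. Axes as the saw's.
- guard (a joint): Guard angle, rad: 0 = lowered over the blade; grows as the push plate goes up and back over the hinge; 1.30 = fully raised, on its stop. Balance point 0.80 to 0.97 (varies): below it the guard sinks back to 0, above it it swings on to 1.30 by itself and stays. The hinge is damped: it stays under 2.5 rad/s when let go. Pushing at the push point takes 2 to 4 N.
- guard_hood: Clear open-bottomed hood over the blade, part of the guard, 60 mm wide. Origin on the hinge axis; axes parallel to the saw's when lowered. Lowered, it spans x = -223 to -40 mm and z = -57 to +30 mm in this frame.
- push_plate: Yellow face of the push plate that stands up from the front of the hood's top: 100 mm wide (along y), 85 mm high, 5 mm thick, facing the operator and leaning 25 degrees towards the operator (top nearer) when lowered. Part of the guard. Origin on the hinge axis, axes parallel to the saw's when lowered.
- push_point (a point): Point on the front of the yellow plate where the fingertips push, mid-width, 60 mm up the plate from its foot and 25 mm below its top edge. Lowered, it is at (-123, 0, 145) mm in the saw's frame; it circles the hinge at 247 mm. Axes as push_plate's.
- plate_back: Yellow-painted steel back of the push plate, 3 mm thick, with two dark gussets down to the hood's top. Origin on the hinge axis. Not to be touched: no fingers behind the plate.
- blade: Stationary saw blade, 190 mm diameter, 2.4 mm thick, standing upright along the saw's x axis inside the hood; it projects 48 mm above the bench from x = -83 to +83 mm. Origin as the saw's. Not to be touched.
- counterweight: Steel counterweight on the cranked tail of the guard, a cylinder of 56 mm diameter, 42 mm long (along y), about 0.8 kg. Origin at its centre: lowered, 38 mm beyond and 45 mm above the hinge; raised, it swings down behind the hinge. Not to be touched.
- switch_box: Grey switch box screwed to the bench, 130 x 76 x 52 mm on a 150 x 90 mm foot, on the left or the right of the saw. Origin under its centre; the red stop button is at x = -28 mm, the green start button at x = +34 mm in its frame.
- stop_button_top (a point): Centre of the top of the red stop button (36 mm diameter), 76 mm above the bench when not pressed. Pressed straight down.
- stop_button (a joint): Travel of the red stop button, m: 0 = out, 0.008 = fully in; 5 N presses it fully in; it springs back when let go.
- start_button_top (a point): Centre of the top of the green start button (24 mm diameter), 76 mm above the bench. Not to be pressed.
- start_button (a joint): Travel of the green start button, m: 0 = out, 0.008 = fully in.
- glue: White glue bottle, 60 mm diameter, 170 mm high, standing on the bench on the other side of the saw from the switch box. Origin under its centre. Leave alone.
- push_stick: Orange plastic push stick, about 310 x 50 x 12 mm, lying on the saw plate to the left of the hood. Origin at its underside near the middle, long axis x. Leave alone.
- offcut: Brown wood offcut, 200 x 55 x 21 mm, lying on the saw plate to the right of the hood. Origin under its centre, long axis x. Leave alone.
Not all that is in view belongs to the job. Leave any purple or turquoise look-alike of the switch_box alone.

How it is judged:
By the outcome, as a careful person would: the job done as asked, in the order asked, and still so for the second after the job is handed in, with the robot touching nothing.
It also fails if it takes over 51 s, if anything falls off the work surface, if the arm or the gripper's body presses on something with over 40 N, if the wrist force passes 120 N, or if a joint passes its speed limit or range.

ROBOT

A 6-joint arm with a two-finger parallel gripper is mounted at the origin on the work surface. World frame = base frame: x ahead of the robot, y to its left, z up, the work surface at z = 0. Lengths are in m, angles in rad, forces in N, time in s.
With the tool pointing down it reaches from about 0.3 to 0.875 m from the base axis. Payload 6.4 kg.
Tool frame: the origin (TCP) lies midway between the tips of the shut fingers; the grasp point (between the pads) lies 19 mm behind it; z points along the fingers, y is the direction in which the jaws open and shut (so a half turn about z gives the same grasp; the last joint's range is limited). The gripper opens to 88 mm and grips with 3 to 60 N. Pads are 18 mm wide; open, the fingers measure 123 mm over their backs; the gripper's body (75 mm by 187 mm) begins 45 mm behind the grasp point.
Start: joints at [1.11, 0.181, 1.607, -0, 1.354, -0.206], TCP at [0.145, 0.556, 0.216] pointing down, gripper open.
Joint ranges: [-2.99, 2.99], [-0.89, 2.07], [0.3, 2.58], [-1.14, 4.28], [0, 2.63], [-3.12, 3.12]. Speed limits (rad/s): [2.57, 2.57, 3.01, 3.14, 3.14, 3.14].

INTERFACE

Orientations are given as a unit quaternion [x, y, z, w].
In Python, from cell import manip, move_gripper, kin, telemetry, optics, job gives the robot as it stands. Calls block until the motion is done:
- manip.move_to(position, orientation): joint-space move of the TCP to a pose.
- manip.movel(position, orientation=None, v=0.15, max_force=None): straight line of the TCP; orientation=None keeps the orientation; v is the mean speed in m/s. With max_force (N) it stops when the force on the tool has changed by that much, and returns True; else False.
- manip.set_joints(angles): joint-space move.
- move_gripper(opening, force=None): finger opening in m; force is the grip in N (None keeps the last); returns when the fingers have stopped.
- manip.pause(seconds).
- kin.inverse_kinematics(position, orientation): joint angles nearest the present ones, or None.
- telemetry.state(): the state.
- optics.snapshot(name): name is "side" or "top" or "wrist"; returns a dict with "frame" (400x640x3 uint8, red, green, blue), "range_z" (400x640 float32, m along the optical axis (not along the pixel's ray), 0 where there is no reading), "vfov" (degrees; the focal length in pixels is half the picture's height over the tangent of half this angle, whatever the lens; pixels are square), "cx", "cy" (the principal point, pixels), "eye" and "attitude" of the camera in the world. Camera axes: x right, y down, z forward; pixel columns grow to the right and rows downward; lengths in m; the calibration is good to about 2 mm. The wrist camera is an equidistant fisheye: a pixel r from the principal point sees the ray r / f radians off the axis. A picture is of the moment at which its call begins.
A pose or a line that the arm cannot do raises manip.IKError and nothing moves.
- job.hand_in(): hands the job in, once; it reports no verdict.
The state is a dict: "clock": time; "joints": joint angles; "qvel": joint speeds; "joint_efforts": joint torques, N m; "tcp_pos": TCP position; "eef_rot": TCP orientation; "contact_force": force on the tool from outside, world axes, zero at the start; "torque": the same for the moment, N m; "grip_width": finger opening in m.
Only numpy, scipy, OpenCV 4.12 (cv2) and the standard library are available. Lean on these libraries where they do the work, as an engineer would, in place of code of your own. Each camera call takes 0.05 s, during which the arm holds its last target.

## Working session

There is one attempt and no reset: what is moved stays moved. The work goes in short steps, each a Python script; the robot and the scene stay as the last script left them, time stands still between calls to the robot, and variables do not carry over. Pictures are saved under pics/ and viewed, and the job is handed in when it is done.

```bash
ls; mkdir -p pics; cat > h.py <<'E'
import numpy as np, cv2
from cell import manip, move_gripper, kin, telemetry, optics, job
from scipy.spatial.transform import Rotation as R
def att(s):
    a=np.array(s["attitude"],float)
    return a if a.shape==(3,3) else R.from_quat(a).as_matrix()
def cloud(s):
    d=s["range_z"]; h,w=d.shape; f=h/2/np.tan(np.radians(s["vfov"])/2)
    u,v=np.meshgrid(np.arange(w),np.arange(h))
    p=np.stack([(u-s["cx"])/f*d,(v-s["cy"])/f*d,d],-1)
    return p@att(s).T+np.array(s["eye"])
def save(s,n): cv2.imwrite("pics/"+n,s["frame"][:,:,::-1])
E
python3 - <<'E'
from h import *
for n in ["side","top","wrist"]:
    s=optics.snapshot(n); save(s,n+"0.png"); print(n,s["vfov"],s["cx"],s["cy"],s["eye"],s["attitude"],(s["range_z"]>0).mean())
    np.savez("/tmp/"+n+"0.npz",**s)
st=telemetry.state(); print(st)
E
```

```text
pics
side 55.46412833749879 324.74461830532647 197.09203046876402 [ 0.22922059 -0.69533642  0.80828418] [ 0.89270226 -0.14362962  0.07727489 -0.42009736] 0.9961015625
top 54.620478184904144 322.6079177255268 195.3130533289737 [0.43714462 0.0943943  1.27730427] [-0.69728727  0.71565455 -0.02153356  0.03413718] 0.99580859375
wrist 65.70646984690485 321.09352990260476 194.6692558127401 [0.06417079 0.57698875 0.3832813 ] [0.78075679 0.60349896 0.09850597 0.12846951] 0.99587890625
{'clock': 0.15, 'joints': array([ 1.10971227e+00,  1.81405624e-01,  1.60772895e+00, -6.24611662e-06,
        1.35379047e+00, -2.06296121e-01]), 'qvel': array([ 0.00269439, -0.00176077, -0.00286082,  0.00047463, -0.00160847,
       -0.00036635]), 'joint_efforts': array([ 8.93077922e-04, -4.34227145e+01, -3.42180705e+01,  7.02692103e-02,
        3.56272305e-02, -1.00551583e-04]), 'tcp_pos': array([0.14471587, 0.55605882, 0.21552116]), 'eef_rot': array([ 1.27048965e-01,  9.91896223e-01, -6.30448444e-04, -2.15319538e-04]), 'contact_force': array([-0.76401695, -0.24635186, -0.46283491]), 'torque': array([-0.01363857, -0.03369054,  0.02242346]), 'grip_width': 0.08842697405985771}
```

View pics/side0.png

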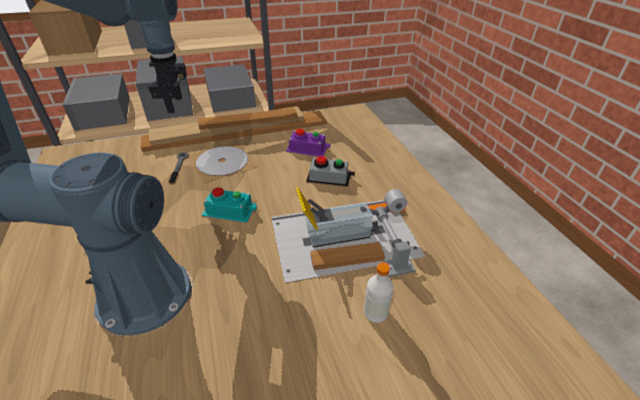

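View pics/top0.png

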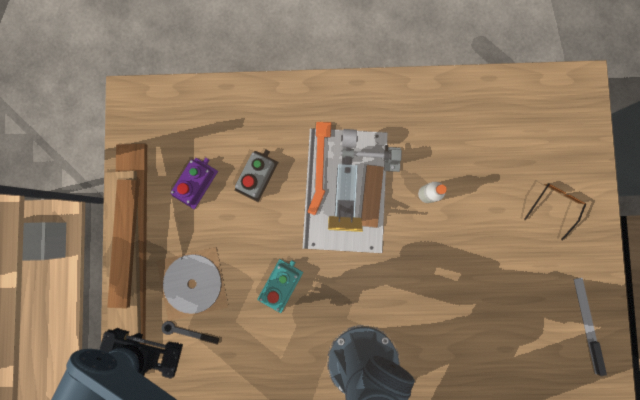

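The top view shows the grey switch box at about (256,176), with red at (249,182) and green at (258,164). The saw plate spans about (303–388, 128–252), the yellow plate is at (345,224) and the glue at (433,191). The purple box (193,183) and turquoise box (280,285) are decoys. Next I'll measure these points.

```bash
cat > m.py <<'E'
from h import *
def rep(n,boxes,tag="0"):
    s=dict(np.load(f"/tmp/{n}{tag}.npz")); P=cloud(s); hsv=cv2.cvtColor(s["frame"],cv2.COLOR_RGB2HSV)
    H,S,V=[hsv[...,i].astype(int) for i in range(3)]
    M={"red":((H<6)|(H>174))&(S>150)&(V>80),"green":(H>45)&(H<80)&(S>100),"yellow":(H>20)&(H<32)&(S>190)&(V>90),"orange":(H>5)&(H<18)&(S>200)&(V>150)}
    for c,m in M.items():
        k,l,stt,cen=cv2.connectedComponentsWithStats(m.astype(np.uint8))
        for i in range(1,k):
            if stt[i,4]>=20:
                q=P[l==i]; print(n,c,stt[i],cen[i].round(1),np.median(q,0).round(4),"min",q.min(0).round(3),"max",q.max(0).round(3))
    return s,P
if __name__=="__main__":
  for n in ["top","side"]: rep(n,0)
  s=dict(np.load("/tmp/top0.npz")); P=cloud(s)
  # saw plate: bright gray low-sat, z in 0..8mm
  hsv=cv2.cvtColor(s["frame"],cv2.COLOR_RGB2HSV); m=(hsv[...,1]<40)&(hsv[...,2]>110)&(abs(P[...,2])<.012)
  m[:110]=0;m[270:]=0;m[:,:290]=0;m[:,410:]=0
  q=P[m]; print(len(q)); r=cv2.minAreaRect((q[:,:2]*1000).astype(np.float32)); print(r,cv2.boxPoints(r))
  cv2.imwrite("pics/crop0.png",cv2.resize(s["frame"][110:270,220:460,::-1],None,fx=3.3,fy=3.3,interpolation=cv2.INTER_CUBIC))
E
python3 m.py
```

```text
top red [243 176  11  11 102] [247.8 181. ] [0.5834 0.3475 0.0757] min [0.568 0.331 0.062] max [0.601 0.366 0.082]
top red [178 183  11  11  94] [182.8 188.2] [0.5668 0.5523 0.0758] min [0.551 0.537 0.069] max [0.583 0.568 0.082]
top red [268 292  10  10  81] [272.7 296.7] [0.2249 0.2744 0.0758] min [0.211 0.261 0.069] max [0.24 0.29 0.08]
top green [254 161   6   6  32] [256.5 163.5] [0.6385 0.3197 0.0751] min [0.629 0.312 0.07 ] max [0.647 0.329 0.08 ]
top green [190 169   7   6  35] [193.1 171.3] [0.6198 0.5203 0.0761] min [0.61  0.511 0.069] max [0.627 0.53  0.08 ]
top green [279 275   8   9  50] [282.1 279.3] [0.2783 0.2453 0.0757] min [0.264 0.094 0.06 ] max [0.437 0.256 1.277]
side red [296 129   9   6  43] [299.7 131.4] [0.5647 0.5512 0.0743] min [0.549 0.535 0.07 ] max [0.582 0.571 0.079]
side red [316 156  11   9  70] [320.7 159.9] [0.5794 0.3409 0.0747] min [ 0.563  0.329 -0.001] max [0.633 0.47  0.079]
side red [212 188  11   9  75] [217.4 191.5] [0.2223 0.2693 0.0752] min [0.207 0.256 0.068] max [0.237 0.29  0.079]
side green [313 132   5   5  21] [315.1 133.8] [0.6171 0
[... 177 characters left out ...]
8]
side green [233 191   8   7  42] [236.3 194.3] [0.2756 0.2384 0.0743] min [ 0.265  0.231 -0.001] max [0.286 0.353 0.078]
side yellow [296 188  21  42 204] [306.  207.8] [0.4361 0.0336 0.1496] min [ 0.229 -0.695  0.099] max [0.463 0.096 0.808]
side orange [369 204  17   5  38] [376.9 205.8] [0.6944 0.123  0.0148] min [ 0.229 -0.695  0.01 ] max [0.728 0.13  0.808]
side orange [377 263  12  10  92] [382.7 267.5] [ 0.5317 -0.2286  0.17  ] min [ 0.229 -0.695  0.167] max [ 0.544 -0.216  0.808]
4967
((553.75439453125, 19.370681762695312), (304.0425720214844, 400.0658874511719), 85.26554870605469) [[ 341.8565  -115.62163]
 [ 740.5573  -148.64217]
 [ 765.6523   154.36299]
 [ 366.95148  187.38353]]
```

```bash
python3 - <<'E'
from h import *
s=dict(np.load("/tmp/side0.npz"))
cv2.imwrite("pics/crops0.png",cv2.resize(s["frame"][120:330,190:440,::-1],None,fx=2.8,fy=2.8,interpolation=cv2.INTER_CUBIC))
E
```

```text
(no output)
```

View pics/crop0.png

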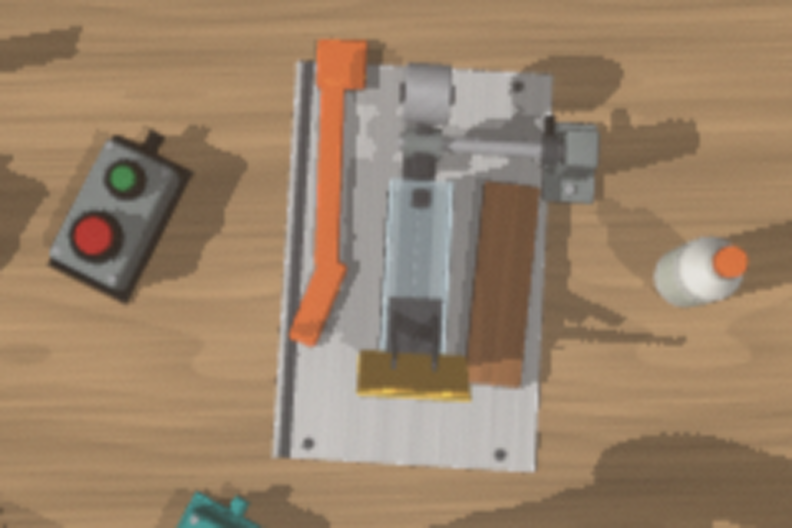

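View pics/crops0.png

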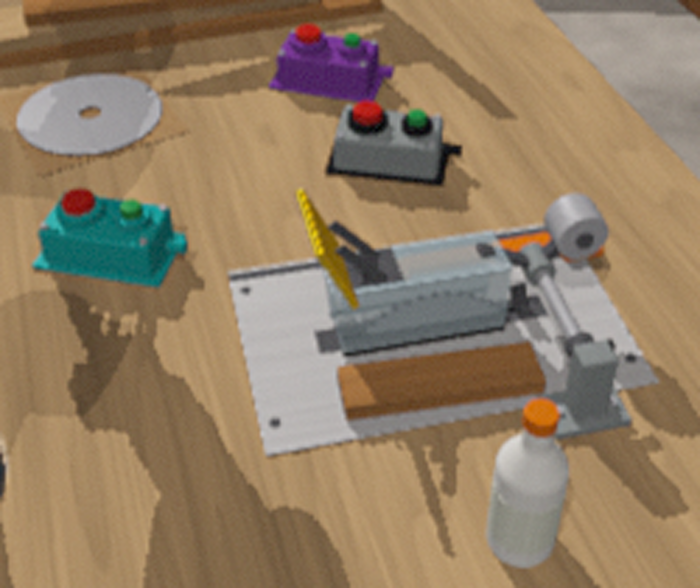

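The crop shows the plate corners, with the fence on the left edge, the yellow plate's top edge along (358,395)–(470,400), and the offcut right of the hood. The red-green spacing measures 62 mm, as given. For the saw pose I'll cast the corner pixels onto the plate plane.

```bash
python3 - <<'E'
from h import *
s=dict(np.load("/tmp/top0.npz")); f=200/np.tan(np.radians(s["vfov"])/2)
def ray(u,v,z):
    d=att(s)@np.array([(u-s["cx"])/f,(v-s["cy"])/f,1]); e=np.array(s["eye"]); return e+d*(z-e[2])/d[2]
c=lambda u,v:(220+(u+.5)/3.3-.5,110+(v+.5)/3.3-.5)
C=[ray(*c(*p),.003) for p in [(298,62),(551,75),(535,470),(275,457)]]
for p in C: print(p.round(4))
print("mid",np.mean(C,0),[np.linalg.norm(C[i]-C[(i+1)%4]) for i in range(4)])
for a,b in ((3,0),(2,1)): d=C[a]-C[b]; d=-d; print("yaw",np.degrees(np.arctan2(d[1],d[0])))
for a,b in ((1,0),(2,3)): d=C[b]-C[a]; print("yaw y",np.degrees(np.arctan2(-d[0],d[1])))
# push plate top edge z: foot 145-60cos25=90.6 ; top = 145+25cos25=167.7
A=ray(*c(358,396),.1677);B=ray(*c(471,400),.1677); print("yellow top",A,B,np.linalg.norm(A-B),np.degrees(np.arctan2(-(A-B)[0],(A-B)[1])))
P=cloud(s); hsv=cv2.cvtColor(s["frame"],cv2.COLOR_RGB2HSV); 
m=(hsv[...,1]>120)&(P[...,2]>.15)&(P[...,2]<.18); m[:210]=0;m[240:]=0;m[:,:320]=0;m[:,370:]=0
q=P[m];print(len(q),q.mean(0),q.min(0),q.max(0))
# shaft line
ps=P[135:162,345:395]; m=(abs(ps[...,2]-.07)<.012); print(ps[m].mean(0))
# counterweight
ps=P[125:145,335:365]; m=ps[...,2]>.125;print(ps[m].mean(0), ps[m][:,2].max())
# hood
ps=P[165:225,330:365]; m=abs(ps[...,2]-.095)<.01; r=cv2.minAreaRect((ps[m][:,:2]*1000).astype(np.float32)); print(r)
# blue? side yellow plane
s=dict(np.load("/tmp/side0.npz"));P=cloud(s);hsv=cv2.cvtColor(s["frame"],cv2.COLOR_RGB2HSV)
m=(hsv[...,0]>20)&(hsv[...,0]<32)&(hsv[...,1]>180)&(P[...,2]>.1)&(P[...,2]<.2)
m[:180]=0;m[235:]=0;m[:,:290]=0;m[:,325:]=0
q=P[m];print(len(q),q.mean(0));u,S,vt=np.linalg.svd(q-q.mean(0));print(S,vt)
E
```

```text
[0.7637 0.1525 0.003 ]
[ 0.7426 -0.1028  0.003 ]
[ 0.3476 -0.0719  0.003 ]
[0.3666 0.1844 0.003 ]
mid [0.55513239 0.04054489 0.003     ] [np.float64(0.2561839351704243), np.float64(0.39619486159404693), np.float64(0.2570063204691172), np.float64(0.39837568607462137)]
yaw -4.5812752355900574
yaw -4.462980550585714
yaw y -4.709542775588572
yaw y -4.222758891321996
yellow top [0.42629067 0.09979028 0.1677    ] [0.42040841 0.00239551 0.1677    ] 0.09757225008283538 -3.4562419218299305
158 [0.43163989 0.05114753 0.16302297] [0.42291511 0.00512439 0.15053793] [0.44230302 0.09719141 0.17345583]
[ 0.65782323 -0.03323803  0.07295483]
[0.69843172 0.02988814 0.14479141] 1.2773042723437815
((541.3853149414062, 39.6118049621582), (91.10455322265625, 165.46424865722656), 83.91511535644531)
214 [0.43710876 0.03849505 0.14565704]
[0.44147164 0.34845894 0.02162883] [[ 0.06169764 -0.95226059 -0.2989869 ]
 [ 0.45019961  0.2939047  -0.84317278]
 [ 0.89079387 -0.08258201  0.44684057]]
```

The saw origin is about (0.555, 0.0405) with yaw about -4.5°. The predicted middle of the push plate's top edge is (0.4218, 0.051), and I measured (0.4233, 0.051), so they agree. Next I'll check reachability along the push arc.

```bash
cat >> h.py <<'E'
SO=np.array([.5555,.0405,0.]); YAW=np.radians(-4.5)
RS=R.from_euler('z',YAW).as_matrix()
def ptool(th,off=0.,up=0.):
    """point on plate front at angle th, off m out along normal, up m along plate"""
    Q=R.from_euler('y',th).as_matrix()
    a=np.radians(25)
    p=np.array([.11,0,.065])+Q@(np.array([-.233,0,.080])+off*np.array([-np.cos(a),0,-np.sin(a)])+up*np.array([-np.sin(a),0,np.cos(a)]))
    return SO+RS@p
def qtool(tilt):
    z=np.array([np.cos(tilt),0,-np.sin(tilt)]); y=np.array([0,-1.,0]); x=np.cross(y,z)
    return R.from_matrix(RS@np.column_stack([x,y,z])).as_quat()
DOWN=np.array([1.,0,0,0])
E
python3 - <<'E'
from h import *
for t in [-25,-15,0,10,20,30,40]:
  print(t,[ (lambda j: None if j is None else np.round(j,2).tolist())(kin.inverse_kinematics(ptool(th,off).tolist(),qtool(np.radians(t)).tolist())) for th,off in ((0,.05),(0,0),(.5,0),(1.05,0))])
for yw in np.radians([0,65,90,155,-25]):
  q=(R.from_euler('z',yw)*R.from_quat([1,0,0,0])).as_quat(); j=kin.inverse_kinematics([.5825,.3465,.12],q); print(np.degrees(yw),None if j is None else np.round(j,2))
E
```

```text
-25 [None, [-0.39, 1.36, 2.31, 2.66, 2.5, -1.83], [-0.26, 0.85, 2.43, 2.94, 2.14, -1.6], [-0.19, 0.57, 2.29, 3.04, 1.72, -1.54]]
-15 [None, [-1.48, 1.77, 2.45, 1.41, 1.84, -2.7], [-0.29, 0.61, 2.56, 2.93, 1.86, -1.58], [-0.2, 0.35, 2.38, 3.03, 1.42, -1.52]]
0 [None, None, None, [-0.2, -0.01, 2.44, 2.98, 0.86, -1.46]]
10 [None, None, None, [-0.2, -0.2, 2.42, 2.88, 0.48, -1.36]]
20 [None, None, None, [-0.19, -0.3, 2.35, 2.42, 0.16, -0.89]]
30 [None, None, [-0.25, -0.68, 2.56, 0.61, 0.26, 0.89], [-0.18, -0.33, 2.24, 0.47, 0.2, 1.05]]
40 [None, None, [-0.22, -0.62, 2.44, 0.25, 0.47, 1.25], [-0.17, -0.3, 2.12, 0.17, 0.45, 1.36]]
0.0 [ 0.36  0.49  1.4  -0.    1.25  1.93]
65.0 [ 0.36  0.49  1.4  -0.    1.25  0.8 ]
90.0 [ 0.36  0.49  1.4  -0.    1.25  0.36]
155.0 [ 0.36  0.49  1.4  -0.    1.25 -0.77]
-25.0 [ 0.36  0.49  1.4  -0.    1.25  2.37]
```

```bash
cat >> h.py <<'E'
def qtool2(tilt,yaw=0.,flip=False):
    z=np.array([np.cos(tilt)*np.cos(yaw),np.cos(tilt)*np.sin(yaw),-np.sin(tilt)]); y=np.array([np.sin(yaw),-np.cos(yaw),0])*(-1 if flip else 1); x=np.cross(y,z)
    return R.from_matrix(RS@np.column_stack([x,y,z])).as_quat()
E
python3 - <<'E'
from h import *
for fl in (False,True):
 for yaw in (0,-25,25,-50,50):
  for t in [10,25,35,40,45,50,55]:
   r=[kin.inverse_kinematics(ptool(th,off).tolist(),qtool2(np.radians(t),np.radians(yaw),fl).tolist()) for th,off in ((0,.04),(0,0),(.3,0),(.6,0),(1.05,0))]
   print(fl,yaw,t,["ok" if j is not None else "-" for j in r],None if r[1] is None else np.round(r[1],2), None if r[4] is None else np.round(r[4],2))
E
```

```text
False 0 10 ['-', '-', '-', '-', 'ok'] None [-0.2  -0.2   2.42  2.88  0.48 -1.36]
False 0 25 ['-', '-', '-', 'ok', 'ok'] None [-0.19 -0.32  2.3   1.24  0.11  0.29]
False 0 35 ['-', '-', '-', 'ok', 'ok'] None [-0.18 -0.32  2.18  0.26  0.33  1.27]
False 0 40 ['-', '-', 'ok', 'ok', 'ok'] None [-0.17 -0.3   2.12  0.17  0.45  1.36]
False 0 45 ['-', '-', 'ok', 'ok', 'ok'] None [-0.17 -0.27  2.05  0.12  0.58  1.41]
False 0 50 ['-', 'ok', 'ok', 'ok', 'ok'] [-0.24 -0.6   2.56  0.22  0.5   1.25] [-0.16 -0.23  1.98  0.09  0.69  1.44]
False 0 55 ['-', 'ok', 'ok', 'ok', 'ok'] [-0.23 -0.54  2.49  0.15  0.59  1.32] [-0.16 -0.19  1.91  0.06  0.81  1.46]
False -25 10 ['-', 'ok', 'ok', 'ok', 'ok'] [ 0.49  0.38  2.47  4.21  1.25 -1.83] [ 0.23  0.04  2.2   4.27  0.83 -2.37]
False -25 25 ['-', '-', '-', '-', '-'] None None
False -25 35 ['-', '-', '-', 'ok', 'ok'] None [ 0.13 -0.13  2.04 -0.99  0.64  2.86]
False -25 40 ['-', '-', 'ok', 'ok', 'ok'] None [ 0.11 -0.13  1.99 -0.79  0.68  2.67]
False -25 45 ['ok', 'ok', 'ok', 'ok', 'ok'] [ 0.2  -0.3   2.45 -0.99  0.59  3.02] [ 0.08 -0.13  1.94 -0.63  0.74  2.51
[... 5063 characters left out ...]
5  2.08  1.45  1.44  2.5 ]
True 50 25 ['ok', 'ok', 'ok', 'ok', 'ok'] [-1.08  0.03  2.48  1.07  1.39  2.18] [-0.69  0.01  2.02  1.21  1.31  2.75]
True 50 35 ['ok', 'ok', 'ok', 'ok', 'ok'] [-0.97 -0.15  2.46  0.99  1.3   2.42] [-0.62 -0.04  1.95  1.02  1.25  2.94]
True 50 40 ['ok', 'ok', 'ok', 'ok', 'ok'] [-0.91 -0.22  2.45  0.93  1.25  2.55] [-0.58 -0.05  1.91  0.92  1.24  3.04]
True 50 45 ['ok', 'ok', 'ok', 'ok', '-'] [-0.83 -0.26  2.42  0.86  1.2   2.67] None
True 50 50 ['ok', 'ok', 'ok', 'ok', 'ok'] [-0.75 -0.29  2.39  0.78  1.16  2.8 ] [-0.49 -0.04  1.82  0.71  1.23 -3.06]
True 50 55 ['ok', 'ok', 'ok', 'ok', 'ok'] [-0.67 -0.3   2.35  0.68  1.12  2.93] [-0.45 -0.03  1.77  0.61  1.24 -2.97]
```

Coming in along yaw -25°, tilt 45° with the camera facing away from the plate is reachable through the whole arc. First, the button.

```bash
python3 - <<'E'
from h import *
st=lambda:(lambda s:print(round(s["clock"],2),s["tcp_pos"].round(4),s["contact_force"].round(1)))(telemetry.state())
q=(R.from_euler('z',np.pi/2)*R.from_quat([1,0,0,0])).as_quat()
move_gripper(0.0); st()
manip.move_to([.5825,.346,.13],q); st()
print(manip.movel([.5825,.346,.085],v=.08,max_force=10)); st()
print(manip.movel([.5825,.346,.064],v=.02,max_force=14)); st()
manip.pause(.3); st()
s=optics.snapshot("side"); save(s,"press.png")
cv2.imwrite("pics/pressc.png",cv2.resize(s["frame"][110:210,260:400,::-1],None,fx=5,fy=5))
E
```

```text
1.45 [0.1449 0.5565 0.2162] [-1.3 -0.2  0.7]
3.24 [0.5818 0.3472 0.1304] [-0.4 -0.1  0.1]
False
3.95 [0.5826 0.346  0.0849] [0.8 0.4 0.5]
False
5.15 [0.5826 0.346  0.0642] [-0.1  0.   0.3]
5.45 [0.5825 0.346  0.0641] [-0.6 -0.   0.6]
```

View pics/pressc.png

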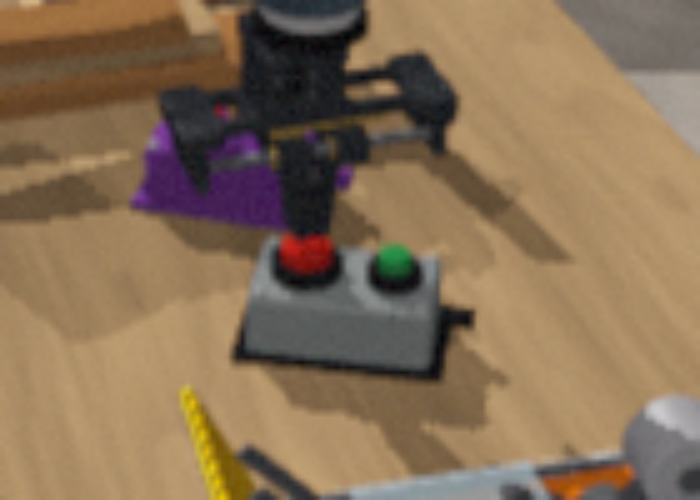

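The finger column is at about (305,215) in the crop and overlaps the red button, but there is no contact force. I'll check the grip width and the projected TCP.

```bash
python3 - <<'E'
from h import *
st=telemetry.state(); print(st["grip_width"],st["tcp_pos"],st["eef_rot"])
for n in ("side","top"):
    s=optics.snapshot(n); P=cloud(s); f=200/np.tan(np.radians(s["vfov"])/2)
    for z in (st["tcp_pos"],st["tcp_pos"]+[0,0,.06],[.5825,.346,.076]):
        c=att(s).T@(np.array(z)-s["eye"]); print(n,"proj",f*c[0]/c[2]+s["cx"],f*c[1]/c[2]+s["cy"],c[2])
    hsv=cv2.cvtColor(s["frame"],cv2.COLOR_RGB2HSV)
    if n=="side":
        print("dark finger col", [(v,P[v,320].round(3).tolist(),s["frame"][v,320].tolist()) for v in range(138,176,2)])
        m=((hsv[...,0]<6)|(hsv[...,0]>174))&(hsv[...,1]>150)&(hsv[...,2]>80);m[:152]=0;m[180:]=0;m[:,:305]=0;m[:,340:]=0
        q=P[m];print(len(q),np.median(q,0),q.max(0),q.min(0)); print(np.argwhere(m).min(0),np.argwhere(m).max(0))
s=optics.snapshot("wrist"); save(s,"wpress.png")
E
```

```text
0.0006663153286095857 [0.58253816 0.34600225 0.06407898] [7.07118920e-01 7.07094640e-01 5.01636703e-05 2.59503106e-05]
side proj 321.00510844944137 161.4719561180939 1.321957332506282
side proj 321.20151743107454 146.68505128407622 1.2838517168015111
side proj 321.0329454947089 158.60446297080247 1.3143748636719574
dark finger col [(138, [0.57, 0.322, 0.173], [32, 28, 37]), (140, [0.567, 0.312, 0.172], [27, 29, 33]), (142, [0.567, 0.312, 0.165], [29, 32, 32]), (144, [0.566, 0.311, 0.158], [31, 30, 40]), (146, [0.577, 0.341, 0.131], [18, 27, 24]), (148, [0.575, 0.336, 0.126], [27, 26, 27]), (150, [0.576, 0.339, 0.116], [28, 25, 31]), (152, [0.575, 0.336, 0.111], [23, 21, 25]), (154, [0.577, 0.341, 0.099], [17, 19, 19]), (156, [0.575, 0.336, 0.094], [21, 24, 28]), (158, [0.581, 0.352, 0.075], [136, 37, 35]), (160, [0.576, 0.338, 0.076], [142, 12, 13]), (162, [0.574, 0.331, 0.073], [127, 16, 6]), (164, [0.574, 0.331, 0.065], [88, 22, 27]), (166, [0.57, 0.319, 0.066], [19, 21, 24]), (168, [0.573, 0.327, 0.052], [73, 76, 74]), (170, [0.569, 0.315, 0.051], [106, 111, 108]), (172, [0.569, 0.315, 0.043], [91, 93, 92]), (174, [0.568, 0.312, 0.037], [88, 94, 91])]
68 [0.57830495 0.33747674 0.07499474] [0.63488861 0.4535653  0.09241321] [0.56347881 0.32477049 0.00453511]
[157 316] [164 326]
top proj 249.1541198988083 181.705219985162 1.2249661520358068
top proj 245.00835815448843 179.44250498589582 1.1651616369770939
top proj 248.36380298391697 181.28550207182099 1.213080923642002
```

View pics/wpress.png

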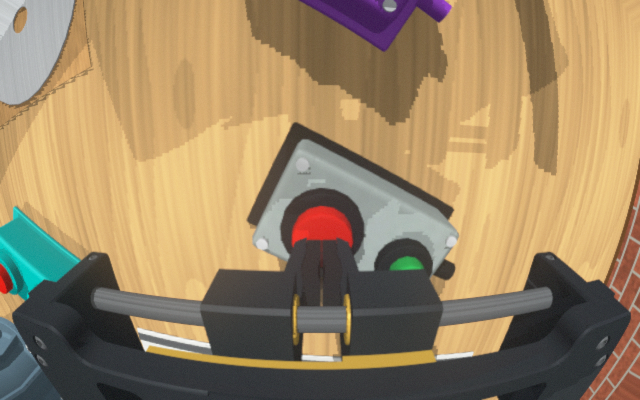

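The depth readings put the real fingertips well above the reported TCP height, with the button still out at 0.076. I'll go down slowly under a force guard, which also calibrates the tip offset.

```bash
python3 - <<'E'
from h import *
for z in np.arange(.062,.036,-.002):
    r=manip.movel([.5825,.346,z],v=.02,max_force=15)
    s=telemetry.state(); print(r,round(s["clock"],2),s["tcp_pos"].round(4),s["contact_force"].round(1),s["torque"].round(2))
    if r or abs(s["contact_force"][2])>11: break
s=optics.snapshot("side"); P=cloud(s)
cv2.imwrite("pics/press2.png",cv2.resize(s["frame"][110:210,260:400,::-1],None,fx=5,fy=5))
print([(v,P[v,320].round(3).tolist()) for v in range(150,170,1)])
E
```

```text
False 5.9 [0.5823 0.3459 0.0617] [ 0.3 -0.2  0.2] [-0.1   0.06  0.  ]
False 6.15 [0.5824 0.3459 0.0597] [ 1.   0.  -0.2] [-0.07  0.06  0.01]
False 6.4 [0.5824 0.346  0.0578] [-0.2  0.3 -0.1] [-0.05  0.03 -0.  ]
False 6.65 [0.5824 0.346  0.0558] [-0.3 -0.6  0. ] [-0.07  0.1  -0.02]
False 6.9 [0.5826 0.346  0.0541] [ 0.4 -0.2 -0.1] [-0.12  0.1   0.  ]
False 7.15 [0.5827 0.3461 0.0522] [-0.4  0.5  2.6] [-0.02  0.   -0.04]
False 7.4 [0.5828 0.3461 0.0502] [-0.2  0.7  3.1] [ 0.    0.   -0.03]
False 7.65 [0.5828 0.3461 0.0482] [0.  1.4 4.1] [-0.02 -0.01 -0.06]
False 7.9 [0.5828 0.3461 0.0462] [ 0.4 -0.6  4. ] [-0.04 -0.01  0.07]
False 8.15 [0.5828 0.3462 0.0458] [-3.2 -1.7 14.2] [-0.35  0.74  0.03]
[(150, [0.578, 0.345, 0.113]), (151, [0.576, 0.339, 0.112]), (152, [0.576, 0.338, 0.109]), (153, [0.575, 0.336, 0.106]), (154, [0.576, 0.338, 0.101]), (155, [0.575, 0.335, 0.099]), (156, [0.575, 0.336, 0.094]), (157, [0.576, 0.337, 0.09]), (158, [0.576, 0.339, 0.084]), (159, [0.576, 0.339, 0.08]), (160, [0.575, 0.335, 0.079]), (161, [0.576, 0.337, 0.074]), (162, [0.575, 0.334, 0.072]), (163, [0.573, 0.329, 0.071]), (164, [0.574, 0.332, 0.065]), (165, [0.572, 0.326, 0.065]), (166, [0.572, 0.324, 0.062]), (167, [0.572, 0.325, 0.057]), (168, [0.573, 0.327, 0.052]), (169, [0.57, 0.319, 0.053])]
```

View pics/press2.png

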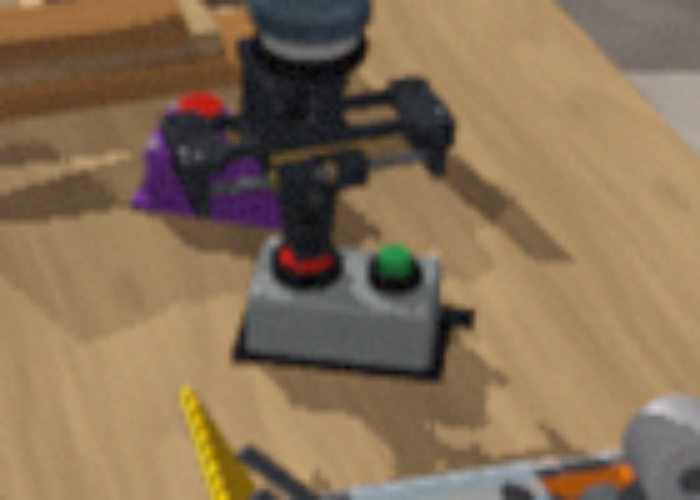

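Contact came at TCP z = 0.0537 and it bottomed at 0.0458 with 14 N. That is 8 mm of travel, so the button is fully in, and the picture shows it sunk in. It also means the real tips end about 22 mm short of the reported TCP, which I'll allow for. I'll retract and recheck which push orientations are reachable.

```bash
cat >> h.py <<'E'
TIP=.0223
def tgt(c,q,face=.009,side=0.):
    """TCP command putting the fingertip plate-side corner at world point c"""
    M=R.from_quat(q).as_matrix(); x=M[:,0]*np.sign(M[2,0]) # x axis up = plate side
    y=M[:,1]*np.sign((RS.T@M[:,1])[1]) # left
    return c+TIP*M[:,2]-face*x-side*y
E
python3 - <<'E'
from h import *
manip.movel([.5825,.346,.16],v=.12)
s=telemetry.state(); print(round(s["clock"],2),s["tcp_pos"].round(4),s["contact_force"].round(1))
for fl in (False,True):
 for yaw in (0,-12,-25,12):
  for t in [20,30,35,40,45,50]:
   q=qtool2(np.radians(t),np.radians(yaw),fl)
   r=[kin.inverse_kinematics(tgt(ptool(th,off),q).tolist(),q.tolist()) for th,off in ((0,.05),(0,0),(.3,0),(.6,0),(1.05,0))]
   print(fl,yaw,t,["ok" if j is not None else "-" for j in r],None if r[0] is None else np.round(r[0],2), None if r[4] is None else np.round(r[4],2))
E
```

```text
9.32 [0.5817 0.3457 0.1586] [-0.2 -0.2 -0.6]
False 0 20 ['-', '-', '-', '-', 'ok'] None [-0.19 -0.21  2.32  2.64  0.21 -1.12]
False 0 30 ['-', '-', '-', 'ok', 'ok'] None [-0.18 -0.25  2.23  0.64  0.15  0.88]
False 0 35 ['-', '-', '-', 'ok', 'ok'] None [-0.18 -0.25  2.18  0.3   0.27  1.22]
False 0 40 ['-', '-', 'ok', 'ok', 'ok'] None [-0.17 -0.24  2.12  0.19  0.4   1.34]
False 0 45 ['-', '-', 'ok', 'ok', 'ok'] None [-0.17 -0.22  2.06  0.13  0.52  1.4 ]
False 0 50 ['-', 'ok', 'ok', 'ok', 'ok'] None [-0.16 -0.19  2.    0.09  0.64  1.43]
False -12 20 ['-', '-', '-', 'ok', 'ok'] None [ 0.01 -0.13  2.25  4.12  0.33 -2.43]
False -12 30 ['-', '-', '-', '-', 'ok'] None [-0.01 -0.18  2.18 -1.12  0.26  2.82]
False -12 35 ['-', '-', '-', 'ok', 'ok'] None [-0.02 -0.19  2.13 -0.71  0.34  2.41]
False -12 40 ['-', '-', 'ok', 'ok', 'ok'] None [-0.03 -0.18  2.08 -0.47  0.44  2.17]
False -12 45 ['-', 'ok', 'ok', 'ok', 'ok'] None [-0.04 -0.17  2.02 -0.33  0.55  2.03]
False -12 50 ['-', 'ok', 'ok', 'ok', 'ok'] None [-0.06 -0.15  1.96 -0.24  0.66  1.94]
False -25 20 ['ok', 'ok', '-', '-', '-'] [ 0.48  0.2
[... 2233 characters left out ...]
3]
True -25 45 ['-', 'ok', 'ok', 'ok', 'ok'] None [ 0.07 -0.09  1.95 -0.65  0.7  -0.6 ]
True -25 50 ['ok', 'ok', 'ok', 'ok', 'ok'] [ 0.17 -0.31  2.51 -0.9   0.55 -0.18] [ 0.04 -0.08  1.9  -0.51  0.77 -0.74]
True 12 20 ['-', '-', '-', '-', 'ok'] None [-0.38 -0.22  2.33  1.83  0.5   2.65]
True 12 30 ['-', '-', '-', 'ok', 'ok'] None [-0.35 -0.26  2.24  1.2   0.44 -2.99]
True 12 35 ['-', '-', '-', 'ok', 'ok'] None [-0.33 -0.26  2.18  0.91  0.48 -2.7 ]
True 12 40 ['-', '-', 'ok', 'ok', 'ok'] None [-0.31 -0.25  2.13  0.68  0.54 -2.47]
True 12 45 ['-', '-', 'ok', 'ok', 'ok'] None [-0.29 -0.22  2.06  0.51  0.62 -2.31]
True 12 50 ['-', '-', 'ok', 'ok', 'ok'] None [-0.27 -0.19  2.    0.39  0.71 -2.19]
```

```bash
cat >> h.py <<'E'
QP=qtool2(np.radians(50),np.radians(-25),True)
def cmd(th,off,up=.004): return tgt(ptool(th,off,up),QP,side=.009)
E
python3 - <<'E'
from h import *
pre=cmd(0,.045); A=pre+[0,0,.12]; W=A+[0.02,.12,.02]
for p in (W,A,pre,cmd(0,0),cmd(.15,0),cmd(.3,0),cmd(.5,0),cmd(.8,0),cmd(1.1,0)):
    j=kin.inverse_kinematics(p.tolist(),QP.tolist()); print(p.round(3),None if j is None else j.round(2))
st=lambda:(lambda s:print(round(s["clock"],2),s["tcp_pos"].round(4),s["contact_force"].round(1)))(telemetry.state())
manip.movel([.5825,.346,.28],v=.2); st()
manip.move_to(W.tolist(),QP.tolist()); st()
manip.movel(A.tolist(),v=.15); st()
manip.movel(pre.tolist(),v=.15); st()
for n in ("side","top","wrist"):
    s=optics.snapshot(n); np.savez("/tmp/"+n+"1.npz",**s); save(s,n+"1.png")
    if n=="side": cv2.imwrite("pics/s1c.png",cv2.resize(s["frame"][110:290,210:440,::-1],None,fx=3.2,fy=3.2,interpolation=cv2.INTER_CUBIC))
E
```

```text
[0.413 0.162 0.247] [ 0.53 -0.33  2.18 -0.71  1.02 -0.23]
[0.393 0.042 0.227] [ 0.14 -0.65  2.41 -0.54  0.87 -0.68]
[0.393 0.042 0.107] [ 0.14 -0.35  2.53 -0.85  0.55 -0.27]
[0.433 0.039 0.126] [ 0.11 -0.29  2.44 -0.81  0.54 -0.34]
[0.448 0.038 0.16 ] [ 0.1  -0.34  2.38 -0.7   0.61 -0.48]
[0.468 0.036 0.191] [ 0.08 -0.35  2.32 -0.63  0.67 -0.57]
[0.502 0.033 0.228] [ 0.07 -0.32  2.21 -0.57  0.72 -0.66]
[0.564 0.028 0.269] [ 0.04 -0.21  2.05 -0.52  0.76 -0.73]
[0.635 0.023 0.289] [ 0.02 -0.06  1.87 -0.49  0.77 -0.77]
10.07 [0.5818 0.3458 0.2783] [-0.3 -0.4 -0.2]
11.09 [0.4133 0.1624 0.2472] [0.3 0.2 0.2]
12.07 [0.3931 0.0419 0.2272] [0.1 0.  0.3]
13.02 [0.3928 0.0424 0.1069] [0.4 0.1 0.2]
```

View pics/s1c.png

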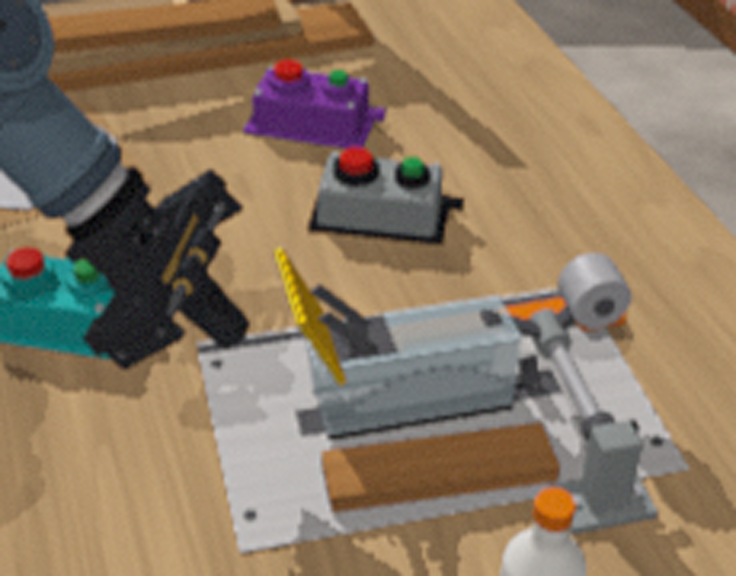

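View pics/wrist1.png

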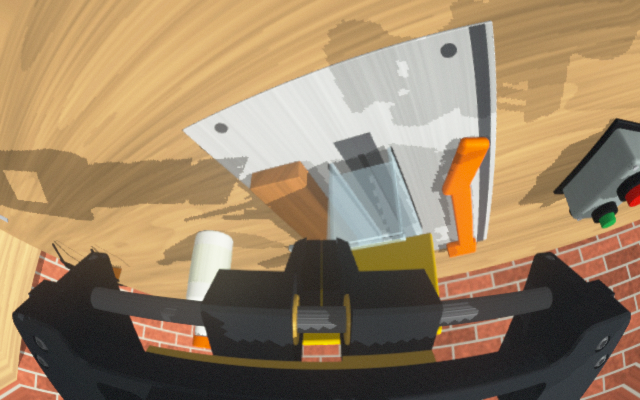

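View pics/top1.png

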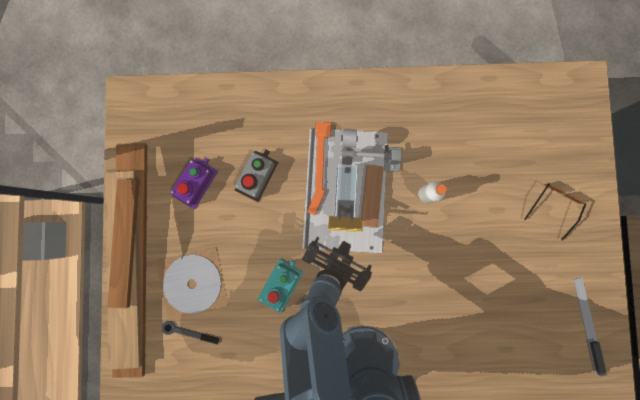

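The pictures show the shut fingers standing in front of the plate, with the tips at about (235,335) in the side crop and clear of everything, including the turquoise box. I'll check the tip in the depth image, then approach until contact.

```bash
python3 - <<'E'
from h import *
s=dict(np.load("/tmp/side1.npz")); P=cloud(s)
M=R.from_quat(QP).as_matrix(); t=telemetry.state()["tcp_pos"]
m=(s["frame"].max(2)<60); m[:195]=0;m[222:]=0;m[:,:260]=0;m[:,295:]=0
q=(P[m]-t)@M; q=q[(abs(q[:,0])<.05)&(abs(q[:,1])<.05)&(q[:,2]>-.1)]
for a in np.arange(-.08,.01,.006):
    k=q[(q[:,2]>a)&(q[:,2]<a+.006)]
    if len(k): print(round(a,3),len(k),k[:,:2].min(0).round(3),k[:,:2].max(0).round(3))
st=lambda r:(lambda s:print(r,round(s["clock"],2),s["tcp_pos"].round(4),s["contact_force"].round(1)))(telemetry.state())
r=manip.movel(cmd(0,.02).tolist(),v=.1,max_force=4); st(r)
off=.02
while not r and off>-.012:
    off-=.004
    r=manip.movel(cmd(0,off).tolist(),v=.03,max_force=1.8); st((r,round(off,3)))
    f=telemetry.state()["contact_force"]
    if np.linalg.norm(f)>2: break
s=optics.snapshot("side"); cv2.imwrite("pics/s2c.png",cv2.resize(s["frame"][140:260,230:400,::-1],None,fx=4.4,fy=4.4,interpolation=cv2.INTER_CUBIC))
E
```

```text
-0.08 21 [-0.012 -0.021] [0.006 0.013]
-0.074 27 [-0.011 -0.022] [0.007 0.015]
-0.068 32 [-0.011 -0.021] [0.005 0.015]
-0.062 25 [-0.011 -0.019] [0.005 0.014]
-0.056 21 [-0.011 -0.018] [0.007 0.012]
-0.05 30 [-0.01  -0.019] [0.007 0.012]
-0.044 25 [-0.011 -0.018] [0.008 0.01 ]
-0.038 25 [-0.012 -0.018] [0.007 0.01 ]
-0.032 24 [-0.011 -0.016] [0.005 0.012]
-0.026 2 [-0.009 -0.011] [-0.008 -0.008]
False 13.57 [0.4154 0.04   0.1177] [ 0.3 -0.8 -0. ]
(False, 0.016) 13.85 [0.4186 0.0399 0.1189] [-0.7  0.3 -0.2]
(False, 0.012) 14.13 [0.4226 0.0396 0.1208] [-0.5 -0.7 -0.7]
(False, 0.008) 14.42 [0.4263 0.0393 0.1225] [ 0.2 -0.2  1.2]
(False, 0.004) 14.7 [0.4299 0.039  0.1242] [-0.1  0.6 -0.6]
(True, 0.0) 14.91 [0.4312 0.0385 0.124 ] [-1.9  0.9 -1.4]
```

View pics/s2c.png

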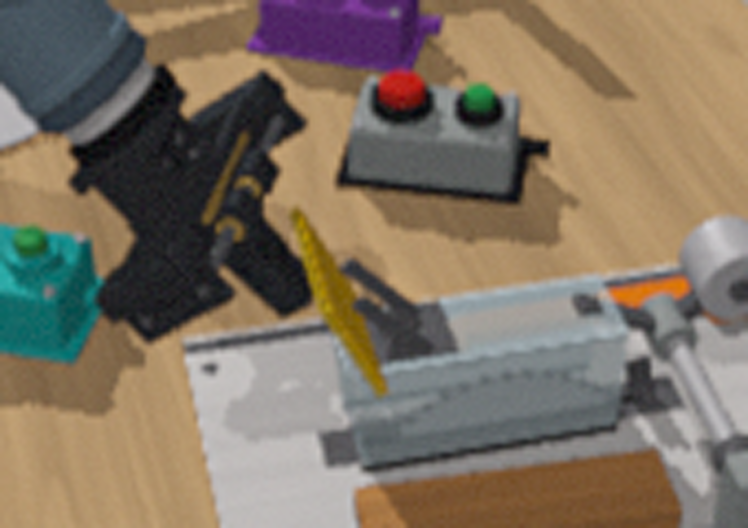

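Contact came within 3 mm of the prediction, with force (-1.9, 0.9, -1.4) N along the plate's normal, and the tips are on the front face. Now I'll follow the arc slowly with force monitoring.

```bash
python3 - <<'E'
from h import *
for i,th in enumerate(np.arange(.08,.81,.08)):
    r=manip.movel(cmd(th,0.0).tolist(),v=.06,max_force=12)
    s=telemetry.state(); print(r,round(th,2),round(s["clock"],2),s["tcp_pos"].round(4),s["contact_force"].round(1))
    if r: break
    if i in(2,9):
        p=optics.snapshot("side"); cv2.imwrite(f"pics/arc{i}.png",cv2.resize(p["frame"][90:260,230:430,::-1],None,fx=3.5,fy=3.5,interpolation=cv2.INTER_CUBIC))
E
ls pics
```

```text
False 0.08 15.48 [0.4395 0.0379 0.1436] [-6.   0.7  0.1]
False 0.16 15.97 [0.4493 0.0372 0.1623] [-5.1 -0.9  0.9]
False 0.24 16.45 [0.4601 0.0366 0.1797] [-4.3 -0.7  0.2]
False 0.32 16.98 [0.4719 0.0359 0.196 ] [-1.2 -0.4 -0.4]
False 0.4 17.47 [0.4846 0.0348 0.211 ] [-1.9  1.2 -0.7]
False 0.48 17.95 [0.4986 0.0336 0.2251] [-1.1  0.   0.5]
False 0.56 18.43 [0.5133 0.0324 0.2376] [-1.6  1.7  0.2]
False 0.64 18.92 [0.5293 0.0312 0.2492] [-2.9  0.4  1.6]
False 0.72 19.4 [0.5464 0.0298 0.2596] [-1.6  0.6  0.2]
False 0.8 19.88 [0.5641 0.0284 0.2685] [-0.4 -0.  -0.5]
arc2.png
arc9.png
crop0.png
crops0.png
press.png
press2.png
pressc.png
s1c.png
s2c.png
side0.png
side1.png
top0.png
top1.png
wpress.png
wrist0.png
wrist1.png
```

View pics/arc2.png

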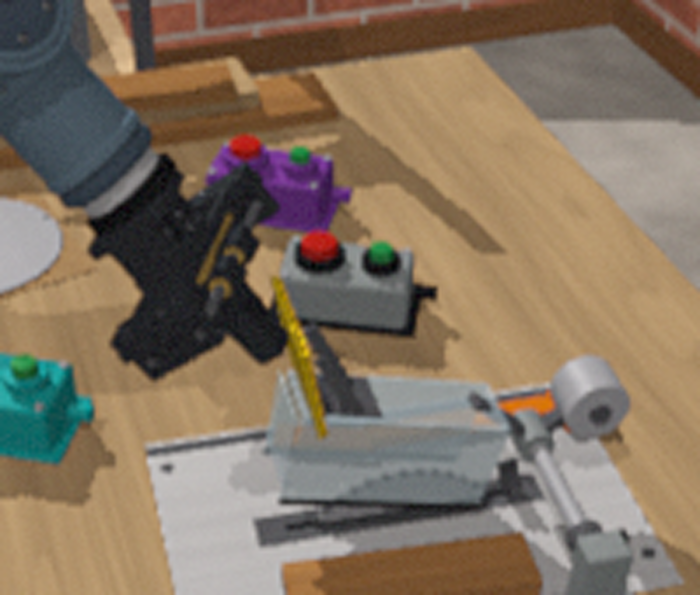

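View pics/arc9.png

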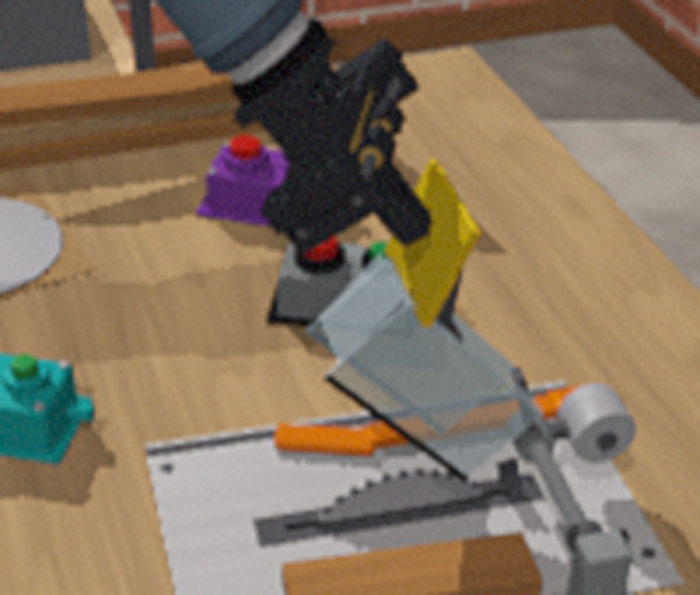

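The second picture shows the guard up at about 0.8 rad, with the fingertips at (410,225) on the front of the yellow face. I'll continue in small, slow steps past the balance point, watching whether the guard leaves the fingers.

```bash
python3 - <<'E'
from h import *
for i,th in enumerate(np.arange(.84,1.045,.04)):
    r=manip.movel(cmd(th,0.0).tolist(),v=.05,max_force=10)
    s=telemetry.state(); print(r,round(th,2),round(s["clock"],2),s["tcp_pos"].round(4),s["contact_force"].round(1))
    if r: break
    p=optics.snapshot("side"); P=cloud(p); hsv=cv2.cvtColor(p["frame"],cv2.COLOR_RGB2HSV)
    m=(hsv[...,0]>20)&(hsv[...,0]<32)&(hsv[...,1]>190)&(hsv[...,2]>90)&(P[...,2]>.2)&(P[...,2]<.4)
    q=(P[m]-SO)@RS-[.11,0,.065]; q=q[(q[:,0]>-.25)&(q[:,0]<.2)&(abs(q[:,1])<.08)]
    c=np.median(q,0); print(len(q),c.round(3),"angle of face middle",np.arctan2(c[2],-c[0]).round(3))
    cv2.imwrite(f"pics/b{i}.png",cv2.resize(p["frame"][90:260,230:430,::-1],None,fx=3.5,fy=3.5,interpolation=cv2.INTER_CUBIC))
    if np.arctan2(c[2],-c[0])-.2>th+.15: break
E
ls pics/b*
```

```text
False 0.84 20.28 [0.5735 0.0277 0.2729] [0.2 0.7 0.4]
589 [-0.089 -0.017  0.226] angle of face middle 1.193
pics/b0.png
```

View pics/b0.png

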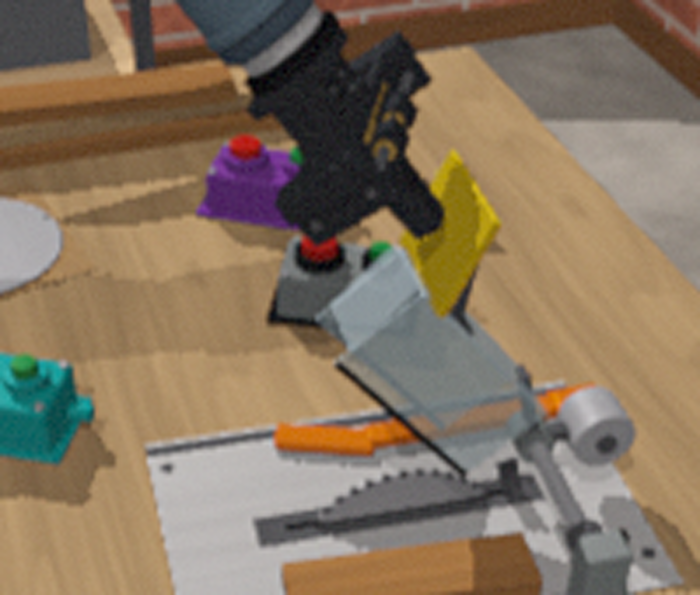

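The guard is still with the fingers at about 0.87 rad and the force is dropping to nothing as it nears balance. My stop test used a biased angle, so I'll judge by the change from this value instead.

```bash
python3 - <<'E'
from h import *
for i,th in enumerate(np.arange(.88,1.045,.03)):
    r=manip.movel(cmd(th,0.0).tolist(),v=.05,max_force=10)
    s=telemetry.state()
    p=optics.snapshot("side"); P=cloud(p); hsv=cv2.cvtColor(p["frame"],cv2.COLOR_RGB2HSV)
    m=(hsv[...,0]>20)&(hsv[...,0]<32)&(hsv[...,1]>190)&(hsv[...,2]>90)&(P[...,2]>.15)&(P[...,2]<.4)
    q=(P[m]-SO)@RS-[.11,0,.065]; q=q[(q[:,0]>-.25)&(q[:,0]<.25)&(abs(q[:,1])<.08)]
    c=np.median(q,0); a=np.arctan2(c[2],-c[0]); est=a-1.193+.85
    print(r,round(th,2),round(s["clock"],2),s["contact_force"].round(1),len(q),c.round(3),"est",est.round(3))
    if r or est>th+.12: break
cv2.imwrite(f"pics/c1.png",cv2.resize(p["frame"][90:260,230:430,::-1],None,fx=3.5,fy=3.5,interpolation=cv2.INTER_CUBIC))
E
```

```text
False 0.88 20.68 [-0.5 -0.9 -0.2] 630 [-0.075 -0.014  0.23 ] est 0.913
False 0.91 21.03 [-0.2 -0.7  0. ] 758 [-0.044 -0.01   0.234] est 1.042
```

View pics/c1.png

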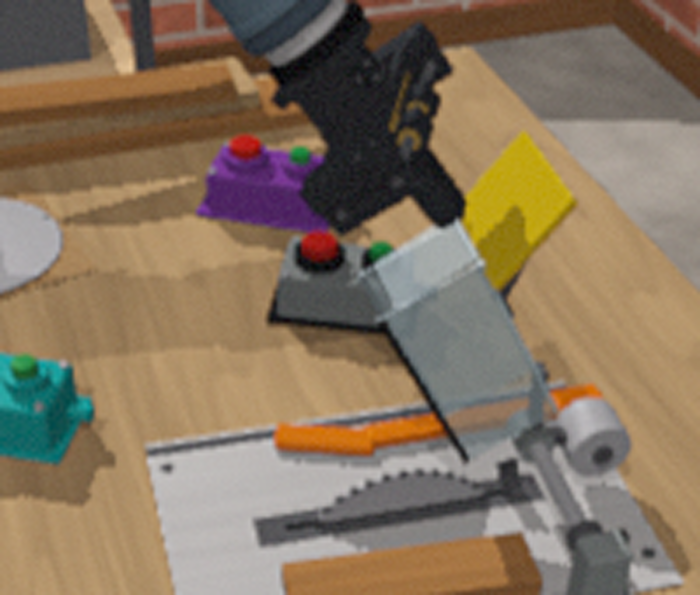

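The guard has left the fingers (gap visible at about (465,215)) and is swinging on by itself. I'll withdraw back along the tool axis, away from the guard.

```bash
python3 - <<'E'
from h import *
M=R.from_quat(QP).as_matrix(); t=telemetry.state()["tcp_pos"]
st=lambda r:(lambda s:print(r,round(s["clock"],2),s["tcp_pos"].round(4),s["contact_force"].round(1)))(telemetry.state())
try: r=manip.movel((t-.07*M[:,2]).tolist(),v=.12,max_force=8)
except manip.IKError as e:
    print(e); r=manip.movel((t+[-.03,.0,.08]).tolist(),v=.12,max_force=8)
st(r)
for d in ([-.08,.16,.03],[0,.14,0.02]):
    t=telemetry.state()["tcp_pos"]
    try: st(manip.movel((t+d).tolist(),v=.2,max_force=12))
    except manip.IKError as e: print("ik",d)
manip.pause(.5); st(0)
for n in ("side","top"):
    s=optics.snapshot(n); save(s,n+"9.png"); np.savez("/tmp/"+n+"9.npz",**s)
E
python3 -c "
from m import rep
for n in ('top','side'): rep(n,0,'9')"
```

```text
False 21.82 [0.5502 0.0486 0.3319] [-0.3 -0.5 -0.3]
False 22.88 [0.4703 0.208  0.3613] [ 0.6  0.1 -0.3]
False 23.73 [0.4704 0.347  0.3809] [ 0.2 -0.1  0.8]
0 24.23 [0.4704 0.3478 0.3815] [ 0.3 -0.4  0.2]
top red [242 176  12  11 104] [247.8 180.9] [0.5836 0.3477 0.0753] min [0.568 0.331 0.062] max [0.601 0.368 0.082]
top red [177 183  12  11  95] [182.8 188.2] [0.5668 0.5528 0.0757] min [0.551 0.538 0.068] max [0.583 0.571 0.082]
top red [268 292  10  10  85] [272.6 296.6] [0.2254 0.2743 0.0752] min [0.212 0.094 0.071] max [0.437 0.29  1.277]
top green [254 161   7   6  33] [256.6 163.5] [0.6386 0.319  0.0765] min [0.63  0.309 0.072] max [0.646 0.328 0.081]
top green [190 169   7   6  35] [193.1 171.3] [0.6197 0.5205 0.0753] min [0.61  0.511 0.07 ] max [0.626 0.531 0.08 ]
top green [279 276   7   8  44] [282.  279.2] [0.278  0.2456 0.0752] min [0.265 0.236 0.061] max [0.288 0.257 0.081]
side red [296 129   8   6  42] [299.8 131.5] [0.5642 0.5489 0.0752] min [0.549 0.531 0.066] max [0.578 0.568 0.078]
side red [316 156  11   9  69] [320.7 160. ] [0.5797 0.3411 0.0743] min [ 0.564  0.3
[... 301 characters left out ...]
42] [338.6 162. ] [0.636  0.3136 0.0724] min [0.624 0.303 0.063] max [0.65  0.331 0.078]
side green [233 191   8   7  42] [236.5 194.3] [0.2762 0.2388 0.0741] min [ 0.229 -0.695 -0.001] max [0.286 0.354 0.808]
side yellow [376 127  38  41 789] [394.1 145.9] [0.6678 0.0233 0.3021] min [ 0.229 -0.695  0.272] max [0.699 0.083 0.808]
side orange [393 200  12  10  55] [397.9 203.5] [0.7685 0.1126 0.0146] min [0.75  0.083 0.012] max [0.781 0.131 0.017]
side orange [309 208  53  11 294] [333.5 213.6] [0.5452 0.1276 0.0145] min [ 0.229 -0.695  0.009] max [0.642 0.162 0.808]
side orange [377 263  12  10  93] [382.8 267.5] [ 0.5321 -0.2286  0.17  ] min [ 0.518 -0.241  0.167] max [ 0.545 -0.216  0.172]
```

View pics/side9.png

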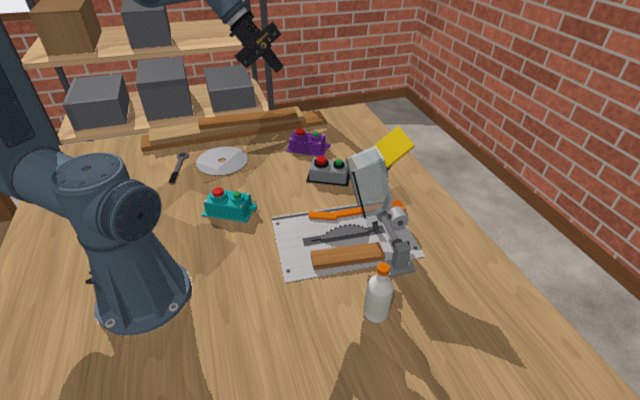

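View pics/top9.png

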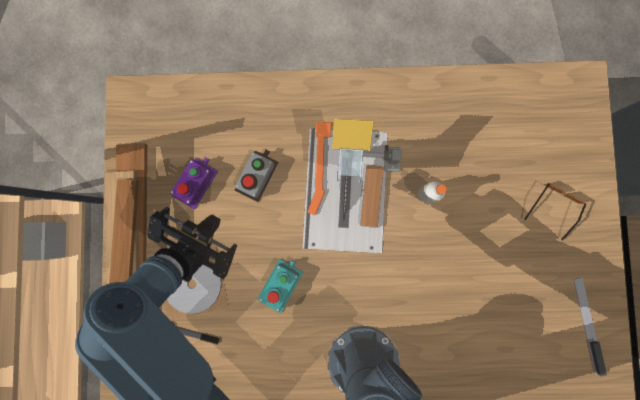

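The guard stands raised. I measured the face centre at about 0.11 m along the saw's x and 0.302 m up, and predicted (0.111, 0.300) at 1.30 rad. The glue cap and the box buttons haven't moved, and the push stick and offcut look unmoved. The arm is clear with no contact force.

```bash
python3 - <<'E'
from h import *
print(telemetry.state()["clock"]); print(job.hand_in())
E
```

```text
24.325
the job is handed in; nothing more can be done
None
```

The job is handed in at 24.3 s of the 51 s allowed: stop button pressed first, then the guard raised, and it is staying up by itself.

- **Stop button:** I pressed the red button straight down with shut fingers. Contact came at a reported TCP height of 53.7 mm and it bottomed at 45.8 mm with 14 N, which is the full 8 mm of travel. The green button was not touched.
- **Guard:** I pushed with the shut fingertips on the front of the yellow plate along the hinge arc. Tool force stayed at about 6 N or less at the readings between steps. It dropped to nothing at about 0.85–0.9 rad, where the guard left the fingers and swung over alone.
- **Last checks:** The plate face centre measured 0.302 m up, against 0.300 m predicted at the 1.30 rad stop. The buttons and glue measured where they were before. The push stick and offcut I checked only by eye, and they look unmoved. The arm was clear with no contact force.

**What disagreed:**
- The real fingertips end about 22 mm short of the reported TCP. The first press command stopped short of the button because of this, so I found the contact by force and allowed for the offset in the push.
- One stop test during the push used a biased angle and paused early, with no effect on the result.

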